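Return the reference-block cases to the rack and set the tally

TASK

Hang every small handled aluminium case that stands on the bench on the hook rack, by its handle, one case to a double hook (any hook). Then press the step button of the tally counter, as often as needed, until the drum's face in the window shows as many dots as there are cases on the rack; do not turn the drum itself by hand, and leave the mug and the steel block where they are.

Things in the scene. Friction and masses are not known exactly. Their poses are not given: they have to be found in the camera images.
- case1_bar (a point): Case 1, always there: upright aluminium case 100 mm wide, 60 deep, 60 high, 0.25 to 0.5 kg, with a rigid black handle: a 10 x 10 mm bar, 100 mm long, on a post at each end (80 mm clear between them, 52 mm clear under the bar). This point: middle of the bar, 117 mm above the case's underside; y along the bar, z up, x across (both sides alike)
- case2_bar (a point): Case 2, the same, its point and axes too; None if absent (three or four cases are there)
- case3_bar (a point): Case 3, the same, its point and axes too; None if absent (three or four cases are there)
- case4_bar (a point): Case 4, the same, its point and axes too; None if absent (three or four cases are there)
- case1: The same case 1; origin at the centre of its underside
- case2: The same case 2; origin at the centre of its underside
- case3: The same case 3; origin at the centre of its underside
- case4: The same case 4; origin at the centre of its underside
- rack: Fixed steel rack: a level beam 530 mm long with four double hooks on the side towards the robot. z up, y along the beam, x from hooks to beam; origin on the bench below the middle of the row of seats. The beam's face is 50 mm behind the seats, its top 228 mm above the bench
- hook1 (a point): Rightmost (-y) double hook, 220 mm above the bench: where the middle of a hung bar lies, across and midway between two round prongs 8 mm thick, 52 mm apart (44 clear), underside 13 mm below this point; 26 mm in front of it they turn up, to 14 mm above it. Axes as the rack's. Bring the bar over the upturned ends from the front, then lower it
- hook2 (a point): Next double hook to the left, 135 mm from hook 1, the same. Fingers holding the middle of the bar fit between the two prongs of a hook. A bar may come to rest a few mm higher than this point and up to 2 cm to either side of it along x
- hook3 (a point): Next double hook, 135 mm further, the same
- hook4 (a point): Leftmost double hook, 135 mm further, the same
- drum (a joint): Angle of the counter's eight-faced drum in rad; a full press of the button adds 0.785 (one face), a detent holds it at whole steps. The faces bear 0 (blank), 1, 2 .. 7 black dots in turn, then start over: the number in the window is angle / 0.785, rounded, modulo 8. It starts at 5, 6, 7, 8 (blank) or 9 (one dot) and turns forward only
- face3 (a point): Middle of the drum face with 3 dots, 38 mm from the drum's level axis; on top, in the window, it is 90 mm above the bench
- face4 (a point): Middle of the drum face with 4 dots, 38 mm from the drum's level axis; on top, in the window, it is 90 mm above the bench
- window (a point): Middle of the counter's window, 34 x 64 mm, in the top of its grey housing (120 mm along x, 140 along y, 100 high, fixed, turned by up to 0.3 rad); the drum face under it, between the two black index marks, is the one that counts. z up, x away from the robot, y to the left
- button_top (a point): Centre of the top of the counter's round black step button, 38 mm across, 128 mm above the bench when up, 28 mm above the housing; z up, x away from the robot. It goes straight down 23 mm: 3 N of spring at first, a click of 8 to 14 N near 6 mm, then 5 N until the stop. Press it steadily (about 4 cm/s) right down, then let it come right up, for one step
- button (a joint): Travel of the step button in m, 0 up, 0.023 fully down; it springs back by itself
- mug_mid (a point): Bystander: white mug, 85 mm high, 72 mm in diameter; this point at half its height
- block_mid (a point): Bystander: round steel block 68 mm in diameter, 16 mm thick; this point at its centre
Not all that is in view belongs to the job. Leave any brown or orange look-alike of the case3 alone. What is shaped like the case1 but orange is not meant.

How it is judged (in metres and radians):
On the way, in this order (a step that is already met when the one before it is completed fails the run):
1. every case that is there hangs by its handle on the rack (z of case1_bar in the frame of rack between 0.218 and 0.232 m and x of case1_bar in the frame of rack between -0.035 and 0.052 m and y of case1_bar in the frame of rack between -0.25 and 0.25 m and angle between each of case1_bar, case2_bar, case3_bar, case4_bar's own z axis and vertical below 0.3 rad and z of case2_bar in the frame of rack between 0.218 and 0.232 m and x of case2_bar in the frame of rack between -0.035 and 0.052 m and y of case2_bar in the frame of rack between -0.25 and 0.25 m and z of case3_bar in the frame of rack between 0.218 and 0.232 m and x of case3_bar in the frame of rack between -0.035 and 0.052 m and y of case3_bar in the frame of rack between -0.25 and 0.25 m and z of case4_bar in the frame of rack between 0.218 and 0.232 m and x of case4_bar in the frame of rack between -0.035 and 0.052 m and y of case4_bar in the frame of rack between -0.25 and 0.25 m and linear speed of each of case1, case2, case3, case4 below 0.05 m/s), for 0.2 s.
2. then the counter shows as many dots as there are cases on the rack, with the button up (((not (height (world z) of case2_bar below -1 m and height (world z) of rack above -1 m) and not (height (world z) of case3_bar below -1 m and height (world z) of rack above -1 m) and not (height (world z) of case4_bar below -1 m and height (world z) of rack above -1 m) and height (world z) of face4 above 0.0892 m) or (((height (world z) of case2_bar below -1 m and height (world z) of rack above -1 m) or (height (world z) of case3_bar below -1 m and height (world z) of rack above -1 m) or (height (world z) of case4_bar below -1 m and height (world z) of rack above -1 m)) and height (world z) of face3 above 0.0892 m)) and value of joint button below 0.003 m), for 0.2 s.
At the end, for the whole second after the job is handed in: Every case there hangs upright (17 degrees) and at rest by its handle bar on a double hook (bar 2 mm below to 12 mm above the hook point); the drum is within 0.2 rad of the face with as many dots as there are cases; the button is up (all of step 1 and all of step 2); the robot touches nothing.
It fails at once if the drum is turned by hand: a finger presses on it with more than 2 N (contact force between the fingers and drum above 2 N).
It fails at once if the mug is moved by more than 3 cm or tipped (distance of mug_mid from where it was at the start of the episode above 0.03 m or angle between mug_mid's own z axis and vertical above 0.5 rad).
It fails at once if the steel block is moved by more than 3 cm (distance of block_mid from where it was at the start of the episode above 0.03 m).
Of case2, case3, case4 only 2 to 3 are there at a start; the rules pass over those that are not, and their reading is None.
At some moment in a run one of case1, case2, case3, case4 may be knocked a few centimetres aside while the robot is not near it.
It also fails if it takes over 210 s, if anything falls off the work surface, if the arm or the gripper's body presses on something with over 40 N, if the wrist force passes 120 N, or if a joint passes its speed limit or range.

ROBOT

A 6-joint arm with a two-finger parallel gripper is mounted at the origin on the work surface. World frame = base frame: x ahead of the robot, y to its left, z up, the work surface at z = 0. Lengths are in m, angles in degrees, forces in N, time in s.
With the tool pointing down it reaches from about 0.35 to 0.875 m from the base axis. Payload 4.2 kg.
Tool frame: the origin (TCP) lies on the centre line of the jaws, within the pads' length; the fingertips stand 17 mm ahead of it and the grasp point (between the pads) lies 2 mm behind it; z points along the fingers, y is the direction in which the jaws open and shut (so a half turn about z gives the same grasp; the last joint's range is limited). The gripper opens to 87 mm and grips with 3 to 60 N. Pads are 19 mm wide; open, the fingers measure 117 mm over their backs; the gripper's body (75 mm by 190 mm) begins 51 mm behind the grasp point.
Start: joints at [-51.704, 22.042, 0.453, 0, -68.411, -14.817], TCP at [0.249, -0.573, 0.24] pointing down, gripper open.
Joint ranges: [-179.83, 179.83], [-69.29, 118.12], [-61.27, 80.66], [-181.25, 117.63], [-171.15, -9.14], [-177.46, 177.46]. Speed limits (degrees/s): [159.86, 159.86, 180, 180, 180, 180].

INTERFACE

Orientations are given as a 3x3 rotation matrix whose columns are the frame's x, y, z axes.
In Python, from station import * gives the robot as it stands.
- The arm moves only by the tool play_rows, never from a script. Its argument "targets" is a list that holds one entry, the list of rows, each a list of 5 numbers: the closure, from 0 (fully open) to 1 (shut), then the shift along the world's x, y, z in m, then the turn about the world's z in rad. In form: [[[gripper, x, y, z, twist], ...]]. A call has 1 to 5 rows; each row is the pose to reach, as a shift and turn from the pose commanded when the call began; what a row does not reach only later rows make up. A row lasts 1/12 s, in which the tool goes at most 41.7 mm and 7.16 degrees, less where a joint would pass 70% of its speed; a pose out of reach is approached as far as the arm can. A call with a gripper value outside its range is refused whole. The fingers move at their own pace and stop on an object; the grip force is fixed at half the most. Time passes only in rows, so rows that repeat a pose let the fingers close. It gives the time, the measured TCP pose, the force and the opening at its end, in the units of the state.
- sense(): the state, without advancing time (a new reading comes with each control period).
- capture(name): name is "scene" or "side" or "wrist"; returns the picture (420x560x3 uint8, blue, green, red); there is no depth.
- get_calibration(name): a dict with "camera_matrix" (3x3 intrinsics, pixels), "T" (4x4, takes a point from camera to world coordinates). Camera axes: x right, y up, looking along -z (the intrinsics and any distortion apply to the point x, -y, -z); pixel columns grow to the right and rows downward; lengths in m; the calibration is good to about 2 mm. A picture is of the moment at which its call begins: read the wrist's pose just before it. get_calibration takes no time and is no camera call; for the wrist camera it gives the pose at the moment of the call.
- finish_job(): hands the job in, once; it reports no verdict.
The state is a dict: "time_s": time; "joints": joint angles; "joint_velocities": joint speeds; "effort": joint torques, N m; "tcp_pos": TCP position; "ee_rot": TCP orientation; "wrist_force": force on the tool from outside, world axes, zero at the start; "moment": the same for the moment, N m; "gripper_width": opening from 0.0 (shut) to 1.0 (fully open).
Only numpy, scipy, OpenCV 4.12 (cv2) and the standard library are available. Lean on these libraries where they do the work, as an engineer would, in place of code of your own. Each camera call takes 0.05 s, during which the arm holds its last target. There are 200 camera calls.

## Working session

There is one attempt and no reset: what is moved stays moved. The work goes in short steps, Python scripts to look and compute and a tool call to move; the robot and the scene stay as the last step left them, time stands still between calls to the robot, and variables do not carry over. Pictures are saved under pics/ and viewed, on a budget of 14 in all, crops included, one or two more only if the job needs it, and the job is handed in when it is done.

Besides the shell and the picture viewer there is one more tool, called after ">>>" by a JSON object that holds its "name" and its "arguments". play_rows: Moves the arm, as the interface text tells. Its arguments: {"type":"object","properties":{"targets":{"type":"array","items":{"type":"array","items":{"type":"array","items":{"type":"number"}}}}},"required":["targets"]}

```bash
mkdir -p pics; ls; python3 - <<'E'
from station import *
import cv2,numpy as np
for n in("scene","side"):
    im=capture(n);cv2.imwrite(f"pics/{n}0.png",im)
    c=get_calibration(n);print(n,np.round(c["camera_matrix"],1).tolist(),np.round(c["T"],3).tolist(),[k for k in c])
s=sense();print(s)
a=cv2.imread("pics/scene0.png")
E
```

```text
pics
scene [[395.8, 0.0, 278.7], [0.0, 395.8, 205.8], [0.0, 0.0, 1.0]] [[0.757, -0.428, 0.494, 1.094], [0.654, 0.495, -0.573, -0.723], [0.001, 0.756, 0.654, 0.988], [0.0, 0.0, 0.0, 1.0]] ['camera_matrix', 'T']
side [[511.6, 0.0, 285.7], [0.0, 511.6, 211.6], [0.0, 0.0, 1.0]] [[-0.994, 0.058, -0.088, 0.333], [-0.104, -0.676, 0.73, 1.013], [-0.017, 0.735, 0.678, 1.083], [0.0, 0.0, 0.0, 1.0]] ['camera_matrix', 'T']
{'time_s': 0.1, 'joints': array([-5.17028422e+01,  2.20856947e+01,  3.87257798e-01, -2.55089392e-02,
       -6.84102660e+01, -1.48155669e+01]), 'joint_velocities': array([-0.05048637, -0.10815809,  0.15935228,  0.02924593, -0.05519593,
        0.00714415]), 'effort': array([-2.65795825e-04, -3.91689062e+01,  1.87934965e+01,  4.23184857e+00,
        1.34784277e-02, -8.88950558e-05]), 'tcp_pos': array([ 0.24884086, -0.57277596,  0.23857302]), 'ee_rot': array([[-9.17253528e-01, -3.98302952e-01, -8.50870261e-04],
       [-3.98303851e-01,  9.17251871e-01,  1.74548782e-03],
       [ 8.52293885e-05,  1.93995976e-03, -9.99998115e-01]]), 'wrist_force': array([ 0.91883931, -0.24898157, -0.2215296 ]), 'moment': array([ 0.00883185, -0.03601258, -0.00617316]), 'gripper_width': 1.0032867533094976}
```

View pics/scene0.png

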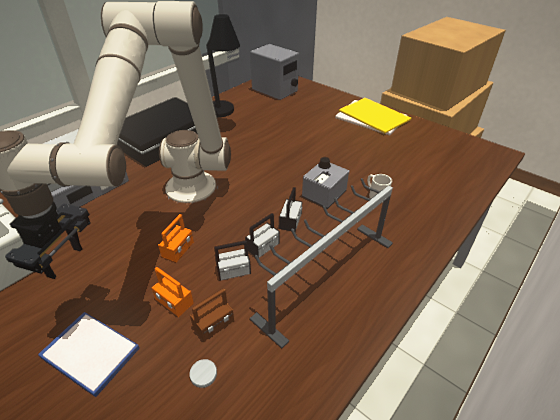

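View pics/side0.png

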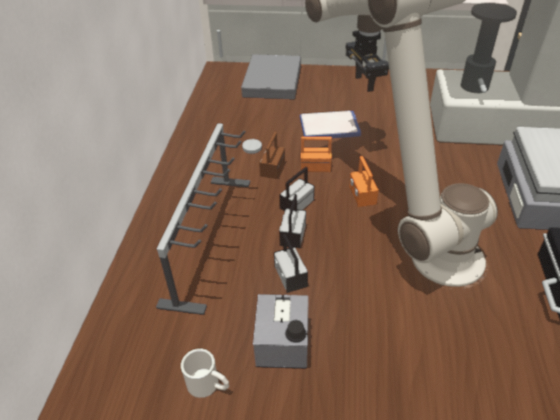

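Three grey cases stand in front of the rack: scene px (233,262), (263,240), (291,212), and side px (297,197), (293,228), (291,268). Orange and brown decoys stand nearby, with the counter at scene px (325,183) and side px (282,328). Next, enlarged crops.

```bash
python3 - <<'E'
import cv2,numpy as np
a=cv2.imread("pics/scene0.png")[150:350,200:400];b=cv2.imread("pics/side0.png")[120:380,150:350]
cv2.imwrite("pics/cr1.png",cv2.resize(a,(800,800),interpolation=cv2.INTER_CUBIC)[:600])
cv2.imwrite("pics/cr2.png",cv2.resize(b[:260],None,fx=2.3,fy=2.3,interpolation=cv2.INTER_CUBIC))
E
```

```text
(no output)
```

View pics/cr1.png

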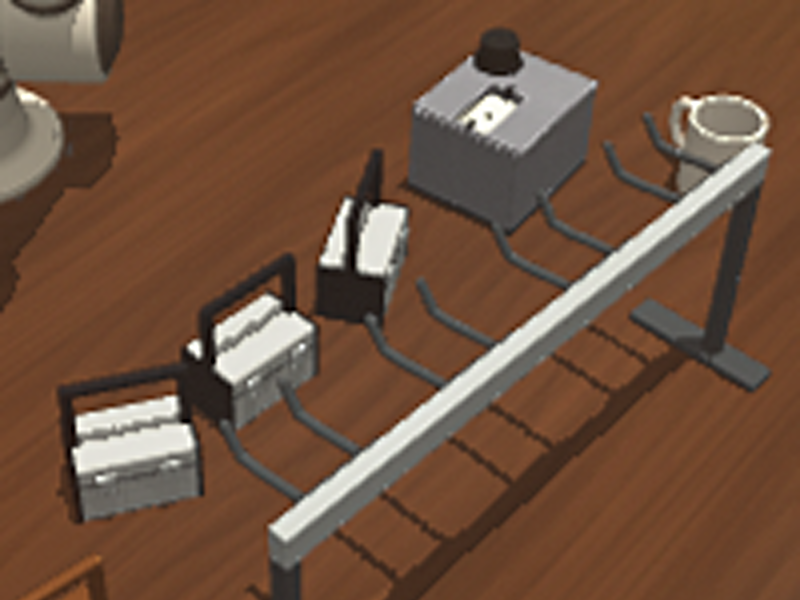

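View pics/cr2.png

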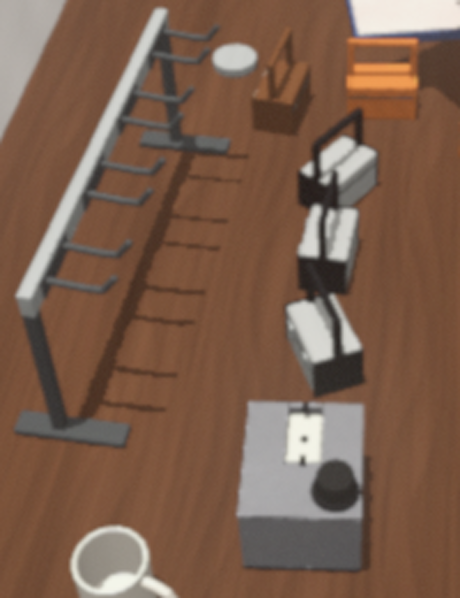

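The crops show the drum at 1 dot, so with three cases I need two presses. Now casting rays through the picked pixels.

```bash
cat > h.py <<'E'
from station import *
import cv2,numpy as np
def ray(c,u,v):
    d=np.array([(u-c["camera_matrix"][0,2])/c["camera_matrix"][0,0],-(v-c["camera_matrix"][1,2])/c["camera_matrix"][1,1],-1])
    return c["T"][:3,3],c["T"][:3,:3]@d
def onz(c,u,v,z):
    o,d=ray(c,u,v);return (o+d*(z-o[2])/d[2])[:2]
E
python3 - <<'E'
from h import *
cs={k:{q:np.array(w) for q,w in get_calibration(k).items()} for k in("scene","side")}
sc=lambda u,v,z:onz(cs["scene"],200+u/4,150+v/4,z); sd=lambda u,v,z:onz(cs["side"],150+u/2.3,120+v/2.3,z)
for n,l in {"A":[(62,390),(183,367)],"B":[(208,312),(292,260)],"C":[(352,235),(377,152)]}.items(): print("sc",n,[np.round(sc(*p,.12),3).tolist() for p in l])
for n,l in {"A":[(318,145),(360,115)],"B":[(333,172),(325,215)],"C":[(310,262),(335,310)]}.items(): print("sd",n,[np.round(sd(*p,.12),3).tolist() for p in l])
print("beam sc",[np.round(sc(*p,.228),3) for p in[(272,530),(765,150)]],"sd",[np.round(sd(*p,.228),3) for p in[(30,298),(160,12)]])
print("tips sc",[np.round(sc(*p,.234),3) for p in[(225,425),(283,385),(370,320),(421,284),(495,225),(541,195),(607,146),(647,116)]])
print("tips sd",[np.round(sd(*p,.234),3) for p in[(213,30),(205,55),(188,93),(181,120),(162,162),(147,195),(127,247),(110,285)]])
print("btn",sc(500,37,.128),sd(335,470,.128),"win",sc(490,112,.1),sd(305,438,.1))
print("mug",sc(728,118,.085),sd(112,565,.085), "house",[np.round(sd(*p,.1),3) for p in[(245,403),(363,405),(362,518),(240,515)]])
E
```

```text
sc A [[0.42, -0.231], [0.472, -0.155]]
sc B [[0.445, -0.099], [0.455, -0.01]]
sc C [[0.472, 0.046], [0.417, 0.146]]
sd A [[0.463, -0.149], [0.414, -0.216]]
sd B [[0.439, -0.098], [0.442, -0.018]]
sd C [[0.451, 0.063], [0.416, 0.135]]
beam sc [array([ 0.684, -0.287]), array([0.727, 0.237])] sd [array([0.711, 0.244]), array([ 0.684, -0.275])]
tips sc [array([ 0.609, -0.248]), array([ 0.614, -0.198]), array([ 0.619, -0.114]), array([ 0.623, -0.063]), array([0.625, 0.021]), array([0.631, 0.072]), array([0.636, 0.154]), array([0.638, 0.207])]
tips sd [array([ 0.605, -0.23 ]), array([ 0.606, -0.175]), array([ 0.613, -0.096]), array([ 0.612, -0.044]), array([0.619, 0.033]), array([0.624, 0.089]), array([0.628, 0.17 ]), array([0.633, 0.225])]
btn [0.40038952 0.35345516] [0.39647834 0.34984263] win [0.44340773 0.28152886] [0.43227969 0.29456445]
mug [0.60796563 0.4380536 ] [0.59986019 0.4461002 ] house [array([0.5  , 0.256]), array([0.376, 0.247]), array([0.368, 0.383]), array([0.485, 0.39 ])]
```

>>> {"name": "play_rows", "arguments": {"targets": [[[0,0.03,0.04,0.03,0.12],[0,0.06,0.075,0.06,0.24],[0,0.08,0.11,0.08,0.36],[0,0.09,0.15,0.1,0.48],[0,0.1,0.19,0.1,0.6]]]}}

```text
time_s: 0.52
tcp_pos: [0.3405, -0.4138, 0.3339]
ee_rot: [[-0.527, -0.85, 0.002], [-0.85, 0.527, -0.002], [0.001, -0.003, -1.0]]
wrist_force: [1.6, -0.2, -0.2]
gripper_width: 0.996
```

>>> {"name": "play_rows", "arguments": {"targets": [[[0,0.01,0.04,0,0.12],[0,0.02,0.08,0,0.24],[0,0.03,0.12,0,0.36],[0,0.04,0.155,0,0.48],[0,0.05,0.19,0,0.5]]]}}

```text
time_s: 0.93
tcp_pos: [0.3889, -0.2223, 0.332]
ee_rot: [[-0.056, -0.998, -0.0], [-0.998, 0.056, 0.0], [-0.0, 0.0, -1.0]]
wrist_force: [0.4, -0.1, 0.0]
gripper_width: 0.996
```

```bash
python3 - <<'E'
from h import *
s=sense();c=get_calibration("wrist");im=capture("wrist");cv2.imwrite("pics/w1.png",im)
print(s["tcp_pos"],s["ee_rot"].round(3).tolist(),s["time_s"],s["joints"].round(0)); print(np.round(c["camera_matrix"],1).tolist(),np.round(c["T"],4).tolist()); np.savez("w1.npz",**c)
E
```

```text
[ 0.38893323 -0.22227823  0.33195999] [[-0.056, -0.998, -0.0], [-0.998, 0.056, 0.0], [-0.0, 0.0, -1.0]] 0.9333 [ -9.   1. -13.  -0. -76.   6.]
[[290.6, 0.0, 276.4], [0.0, 290.6, 209.3], [0.0, 0.0, 1.0]] [[-0.9985, -0.0531, -0.0163, 0.3847], [0.0556, -0.9545, -0.2929, -0.3035], [-0.0, -0.2933, 0.956, 0.4774], [0.0, 0.0, 0.0, 1.0]]
```

View pics/w1.png

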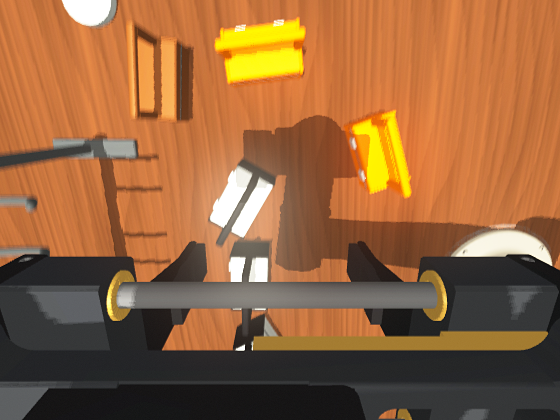

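Wrist view: case A is at px (243,203), with its bar running about (222,243) to (262,172). Hook 1's prong tips show at (33,204) and (45,252). The remaining pixels show the decoys only. I'll enlarge this.

```bash
python3 - <<'E'
from h import *
a=cv2.imread("pics/w1.png")[130:330,0:300]
cv2.imwrite("pics/w1c.png",cv2.resize(a,None,fx=2.66667,fy=2.66667,interpolation=cv2.INTER_CUBIC))
E
```

```text
(no output)
```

View pics/w1c.png

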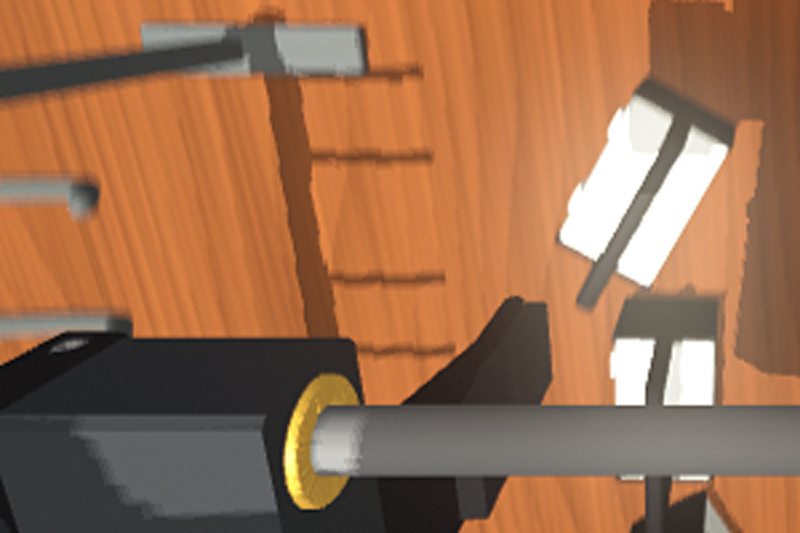

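```bash
python3 - <<'E'
from h import *
c=dict(np.load("w1.npz"))
f=lambda u,v,z:np.round(onz(c,u*.375,v*.375+130,z),4)
p,q=f(585,303,.12),f(686,124,.12);d=p-q
print("A",p,q,(p+q)/2,np.linalg.norm(d),np.arctan2(-d[0],d[1]))
print("B near",f(663,345,.12)); print("tips",f(88,200,.232),f(130,323,.232))
E
```

```text
A [ 0.4695 -0.1504] [ 0.4123 -0.2379] [ 0.4409  -0.19415] 0.10453750523137616 -0.5789818877704077
B near [ 0.4325 -0.1251]
tips [ 0.6024 -0.2442] [ 0.6012 -0.1996]
```

>>> {"name": "play_rows", "arguments": {"targets": [[[0,0.02,0.01,-0.03,-0.12],[0,0.04,0.02,-0.06,-0.24],[0,0.052,0.03,-0.09,-0.36],[0,0.052,0.03,-0.12,-0.48],[0,0.052,0.03,-0.13,-0.52]]]}}

```text
time_s: 1.4
tcp_pos: [0.4388, -0.1929, 0.1971]
ee_rot: [[-0.553, -0.833, -0.009], [-0.833, 0.553, 0.003], [0.003, 0.009, -1.0]]
wrist_force: [-0.8, 0.1, -0.5]
gripper_width: 0.999
```

>>> {"name": "play_rows", "arguments": {"targets": [[[0,0,0,-0.03,0],[0,0,0,-0.06,0],[0,0,0,-0.085,0],[0,0,0,-0.087,0],[0.4,0,0,-0.087,0]]]}}

```text
time_s: 1.82
tcp_pos: [0.4403, -0.1943, 0.114]
ee_rot: [[-0.549, -0.836, -0.004], [-0.836, 0.549, 0.0], [0.002, 0.003, -1.0]]
wrist_force: [0.6, 0.4, -0.8]
gripper_width: 0.976
```

>>> {"name": "play_rows", "arguments": {"targets": [[[1,0,0,0,0],[1,0,0,0,0],[1,0,0,0,0],[1,0,0,0,0],[1,0,0,0,0]]]}}

```text
time_s: 2.23
tcp_pos: [0.4417, -0.1943, 0.116]
ee_rot: [[-0.549, -0.836, 0.002], [-0.836, 0.549, -0.0], [-0.001, -0.002, -1.0]]
wrist_force: [-0.0, 0.4, -0.7]
gripper_width: 0.627
```

>>> {"name": "play_rows", "arguments": {"targets": [[[1,0,0,0,0],[1,0,0,0,0],[1,0,0,0,0],[1,0,0,0.01,0],[1,0,0,0.03,0]]]}}

```text
time_s: 2.65
tcp_pos: [0.4394, -0.1939, 0.1433]
ee_rot: [[-0.549, -0.836, -0.006], [-0.836, 0.549, 0.001], [0.002, 0.006, -1.0]]
wrist_force: [0.1, 0.6, -0.0]
gripper_width: 0.25
```

Lifted too early; the fingers close slowly (~0.9 width/s). Reopen a bit, go back down, close fully.

>>> {"name": "play_rows", "arguments": {"targets": [[[0.4,0,0,0,0],[0.4,0,0,0,0],[0.4,0,0,0,0],[0.4,0,0,0,0],[0.4,0,0,0,0]]]}}

```text
time_s: 3.07
tcp_pos: [0.4407, -0.1942, 0.1443]
ee_rot: [[-0.549, -0.836, -0.002], [-0.836, 0.549, 0.0], [0.001, 0.002, -1.0]]
wrist_force: [-0.4, 0.2, 0.6]
gripper_width: 0.538
```

>>> {"name": "play_rows", "arguments": {"targets": [[[0.4,0,0,-0.015,0],[0.4,0,0,-0.03,0],[1,0,0,-0.03,0],[1,0,0,-0.03,0],[1,0,0,-0.03,0]]]}}

```text
time_s: 3.48
tcp_pos: [0.4416, -0.1944, 0.1154]
ee_rot: [[-0.549, -0.836, 0.0], [-0.836, 0.549, -0.0], [0.0, -0.0, -1.0]]
wrist_force: [0.3, 0.3, 1.2]
gripper_width: 0.452
```

>>> {"name": "play_rows", "arguments": {"targets": [[[1,0,0,0,0],[1,0,0,0,0],[1,0,0,0,0],[1,0,0,0,0],[1,0,0,0,0]]]}}

```text
time_s: 3.9
tcp_pos: [0.4415, -0.1944, 0.1155]
ee_rot: [[-0.549, -0.836, 0.001], [-0.836, 0.549, -0.0], [-0.0, -0.001, -1.0]]
wrist_force: [0.5, -0.3, -0.1]
gripper_width: 0.109
```

>>> {"name": "play_rows", "arguments": {"targets": [[[1,0,0,0,0],[1,0,0,0,0],[1,0,0,0,0],[1,0,0,0,0],[1,0,0,0,0]]]}}

```text
time_s: 4.32
tcp_pos: [0.4416, -0.1944, 0.1154]
ee_rot: [[-0.549, -0.836, 0.001], [-0.836, 0.549, -0.0], [-0.0, -0.001, -1.0]]
wrist_force: [1.1, -1.1, 2.7]
gripper_width: 0.113
```

>>> {"name": "play_rows", "arguments": {"targets": [[[1,0,0,0.02,0],[1,0,0,0.05,0],[1,0,0,0.08,0],[1,0,0,0.11,0],[1,0,0,0.131,0]]]}}

```text
time_s: 4.73
tcp_pos: [0.4409, -0.1941, 0.2478]
ee_rot: [[-0.549, -0.836, 0.001], [-0.836, 0.549, 0.0], [-0.001, -0.0, -1.0]]
wrist_force: [0.7, 0.3, -3.0]
gripper_width: 0.106
```

>>> {"name": "play_rows", "arguments": {"targets": [[[1,0.02,-0.005,0,0.1],[1,0.04,-0.01,0,0.2],[1,0.06,-0.015,0,0.3],[1,0.08,-0.02,0,0.42],[1,0.09,-0.022,0,0.518]]]}}

```text
time_s: 5.15
tcp_pos: [0.5323, -0.2163, 0.2442]
ee_rot: [[-0.058, -0.998, -0.002], [-0.998, 0.058, 0.001], [-0.001, 0.002, -1.0]]
wrist_force: [0.2, 0.4, -1.7]
gripper_width: 0.112
```

```bash
python3 - <<'E'
from h import *
s=sense();c=get_calibration("wrist");im=capture("wrist");cv2.imwrite("pics/w2.png",im); np.savez("w2.npz",**c)
im2=capture("scene");cv2.imwrite("pics/s2.png",im2)
print(s["tcp_pos"],s["wrist_force"])
a=im[0:420,0:560]; b=cv2.resize(im2[170:340,200:400],None,fx=2.47,fy=2.47,interpolation=cv2.INTER_CUBIC)
cv2.imwrite("pics/w2c.png",cv2.resize(np.hstack([a[:,:330],b[:420,:470]]),(800,420)))
E
```

```text
[ 0.53226679 -0.21626046  0.24422678] [ 0.17210262  0.42912022 -1.73613947]
```

View pics/w2c.png

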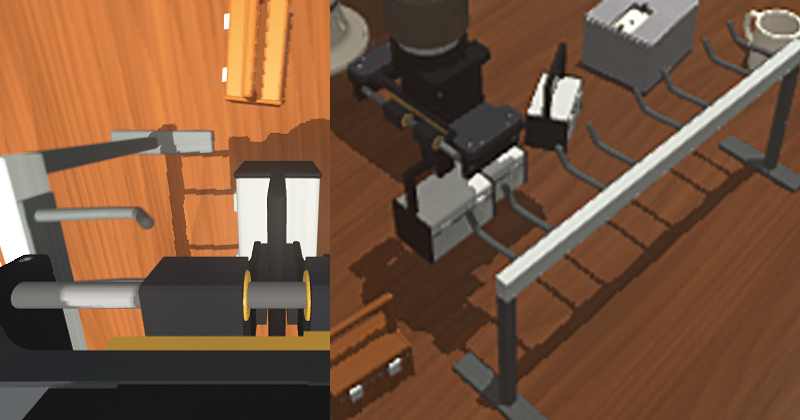

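Wrist view: the outer prong of hook 1 runs (38,215) to (135,211), with its upturned tip at (147,222). The case hangs straight in the jaws.

```bash
python3 - <<'E'
from h import *
c=dict(np.load("w2.npz"))
print("tip",onz(c,147,221,.234),"prong",onz(c,38,215,.211),onz(c,125,211,.211)); 
im=cv2.imread("pics/w2.png"); print("beam front edge bottom/top", onz(c,46,170,.228))
E
```

```text
tip [ 0.60425491 -0.24710879] prong [ 0.68488294 -0.24777092] [ 0.62831641 -0.24721052]
beam front edge bottom/top [ 0.65768514 -0.27825854]
```

>>> {"name": "play_rows", "arguments": {"targets": [[[1,0.01,-0.004,0.003,0],[1,0.03,-0.004,0.003,0],[1,0.05,-0.004,0.003,0],[1,0.075,-0.004,0.003,0],[1,0.1,-0.005,0.003,0]]]}}

```text
time_s: 5.67
tcp_pos: [0.6304, -0.2206, 0.2483]
ee_rot: [[-0.066, -0.998, -0.003], [-0.998, 0.066, 0.002], [-0.001, 0.003, -1.0]]
wrist_force: [-0.1, -0.4, -2.7]
gripper_width: 0.109
```

>>> {"name": "play_rows", "arguments": {"targets": [[[1,0,0,-0.005,0],[1,0,0,-0.01,0],[1,0,0,-0.015,0],[1,0,0,-0.02,0],[1,0,0,-0.024,0]]]}}

```text
time_s: 6.08
tcp_pos: [0.6299, -0.2211, 0.2245]
ee_rot: [[-0.064, -0.998, -0.001], [-0.998, 0.064, 0.001], [-0.0, 0.001, -1.0]]
wrist_force: [0.0, -0.6, -1.6]
gripper_width: 0.111
```

```bash
python3 - <<'E'
from h import *
im2=capture("scene"); im=capture("side");print(sense()["wrist_force"])
a=cv2.resize(im2[200:340,200:333],(400,421)); b=cv2.resize(im[110:250,170:303],(400,421))
cv2.imwrite("pics/s3.png",np.hstack([a,b]))
E
```

```text
[-0.38070713  0.00809325 -2.93358512]
```

View pics/s3.png

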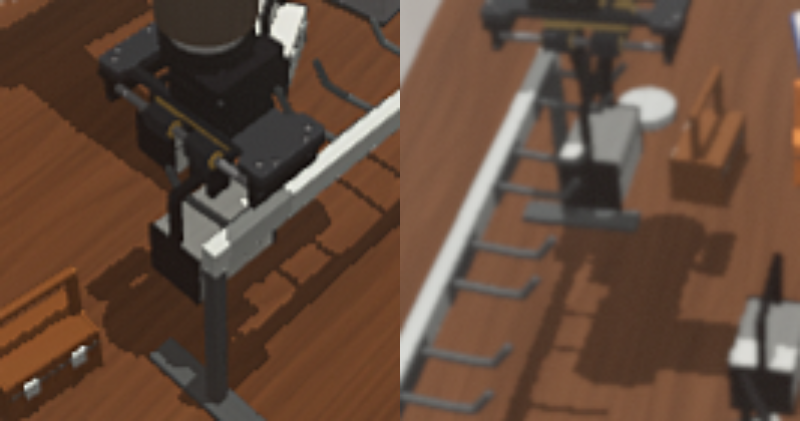

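The case is at hook 1 with both prongs through its handle, and its weight is still on the gripper. Lower and release partly.

>>> {"name": "play_rows", "arguments": {"targets": [[[1,0.002,0,-0.003,0],[1,0.002,0,-0.005,0],[1,0.002,0,-0.006,0],[1,0.002,0,-0.006,0],[1,0.002,0,-0.006,0]]]}}

```text
time_s: 6.6
tcp_pos: [0.6332, -0.2213, 0.2191]
ee_rot: [[-0.063, -0.998, 0.0], [-0.998, 0.063, -0.0], [0.0, -0.0, -1.0]]
wrist_force: [0.1, -0.7, -2.2]
gripper_width: 0.11
```

>>> {"name": "play_rows", "arguments": {"targets": [[[0.65,0,0,0,0],[0.65,0,0,0,0],[0.65,0,0,0,0],[0.65,0,0,0,0],[0.65,0,0,0,0]]]}}

```text
time_s: 7.02
tcp_pos: [0.6334, -0.2214, 0.2196]
ee_rot: [[-0.063, -0.998, 0.001], [-0.998, 0.063, -0.0], [0.0, -0.001, -1.0]]
wrist_force: [0.0, 0.2, -0.2]
gripper_width: 0.332
```

>>> {"name": "play_rows", "arguments": {"targets": [[[0.65,0,0,0.02,0],[0.65,0,0,0.05,0],[0.65,0,0,0.09,0],[0.65,-0.03,0.02,0.1,0],[0.5,-0.07,0.04,0.1,0]]]}}

```text
time_s: 7.43
tcp_pos: [0.5688, -0.1831, 0.3225]
ee_rot: [[-0.064, -0.998, 0.008], [-0.998, 0.064, -0.002], [0.001, -0.009, -1.0]]
wrist_force: [-0.3, 0.9, -0.2]
gripper_width: 0.376
```

>>> {"name": "play_rows", "arguments": {"targets": [[[0.2,-0.03,0.02,0,0],[0.2,-0.06,0.04,0,0],[0.2,-0.09,0.06,0,0],[0.2,-0.11,0.09,0,0],[0.2,-0.13,0.12,0,0]]]}}

```text
time_s: 7.85
tcp_pos: [0.4343, -0.0622, 0.3196]
ee_rot: [[-0.065, -0.998, 0.001], [-0.998, 0.065, 0.0], [-0.0, -0.001, -1.0]]
wrist_force: [0.7, 0.9, 0.5]
gripper_width: 0.714
```

```bash
python3 - <<'E'
from h import *
s=sense();c=get_calibration("wrist");im=capture("wrist");np.savez("w4.npz",**c)
im2=capture("scene");cv2.imwrite("pics/s4.png",im2);cv2.imwrite("pics/w4.png",im)
im3=capture("side");cv2.imwrite("pics/d4.png",im3)
print(s["tcp_pos"],s["wrist_force"],s["ee_rot"][:,1],s["time_s"])
b=cv2.resize(im3[110:310,170:330],(280,350),interpolation=cv2.INTER_CUBIC); a=cv2.resize(im2[200:340,190:310],(240,280))
o=np.zeros((420,840,3),np.uint8);o[:,:560]=im;o[:350,560:]=b
cv2.imwrite("pics/c4.png",cv2.resize(o,(800,400)))
E
```

```text
[ 0.43430541 -0.06224853  0.31958054] [0.74966343 0.87928594 0.48550213] [-0.99791392  0.06454374 -0.00138365] 7.85
```

View pics/c4.png

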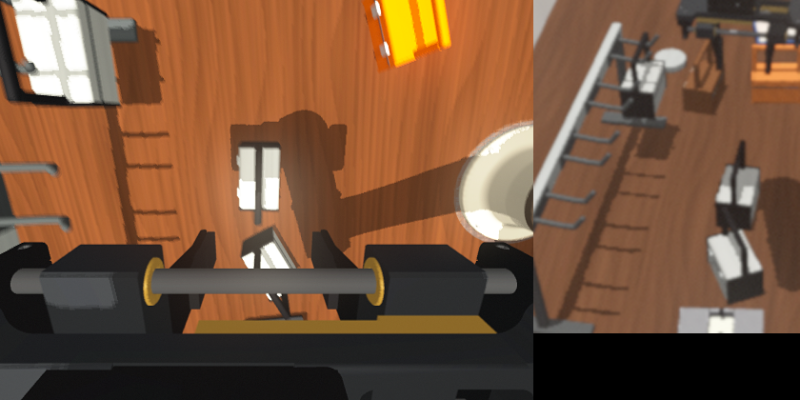

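Case A hangs on hook 1. In the wrist view, B's bar runs about (275,154) to (270,233) full-res, and hook 2's tips are near (58,179) and (71,234).

```bash
python3 - <<'E'
from h import *
c=dict(np.load("w4.npz"))
p,q=onz(c,270.5,233,.12),onz(c,275,153,.12);d=p-q
print("B",p,q,(p+q)/2,np.linalg.norm(d),np.arctan2(-d[0],d[1]))
print("tips",onz(c,59,178.5,.234),onz(c,71,234,.234))
im=cv2.imread("pics/w4.png");g=im.max(2)
for r in(165,180,195,210,225): print(r,g[r,255:295:2])
E
```

```text
B [ 0.44601089 -0.00672671] [ 0.43373703 -0.10676426] [ 0.43987396 -0.05674549] 0.10078769887065483 -0.12208231225483879
tips [ 0.6073794  -0.10969312] [ 0.61073002 -0.0617456 ]
165 [223 224 226 226 226 227 175  72  78  78 153 220 221 221 224 222 225 227
 221 168]
180 [223 225 226 226 226 228 175  83  89  87 169 229 223 223 225 222 226 227
 218 167]
195 [255 255 255 255 255 255 248  85  96  94 186 226 249 255 255 255 255 255
 255 165]
210 [255 255 255 255 255 255 249 102 111 105 187 226 255 255 255 255 255 255
 253 174]
225 [181 184 192 194 186 165 125 104 106  96 160 196 193 194 201 196 191 189
 188 177]
```

>>> {"name": "play_rows", "arguments": {"targets": [[[0.4,0.007,0.005,-0.04,0],[0.4,0.007,0.005,-0.08,0],[0.4,0.007,0.005,-0.12,0],[0.4,0.007,0.005,-0.15,0],[0.4,0.007,0.005,-0.16,0]]]}}

```text
time_s: 8.42
tcp_pos: [0.4405, -0.0588, 0.1544]
ee_rot: [[-0.065, -0.998, -0.009], [-0.998, 0.065, -0.001], [0.002, 0.009, -1.0]]
wrist_force: [-0.7, -0.4, -0.4]
gripper_width: 0.613
```

>>> {"name": "play_rows", "arguments": {"targets": [[[0.5,0,0,-0.02,0],[0.5,0,0,-0.044,0],[1,0,0,-0.044,0],[1,0,0,-0.044,0],[1,0,0,-0.044,0]]]}}

```text
time_s: 8.83
tcp_pos: [0.4442, -0.058, 0.116]
ee_rot: [[-0.063, -0.998, 0.002], [-0.998, 0.063, -0.0], [0.0, -0.002, -1.0]]
wrist_force: [1.0, -0.0, 1.3]
gripper_width: 0.355
```

>>> {"name": "play_rows", "arguments": {"targets": [[[1,0,0,0,0],[1,0,0,0,0],[1,0,0,0,0],[1,0,0,0,0],[1,0,0,0,0]]]}}

```text
time_s: 9.25
tcp_pos: [0.4435, -0.0576, 0.1161]
ee_rot: [[-0.063, -0.998, 0.002], [-0.998, 0.063, 0.0], [-0.0, -0.002, -1.0]]
wrist_force: [-1.2, 0.3, 3.6]
gripper_width: 0.112
```

>>> {"name": "play_rows", "arguments": {"targets": [[[1,0,0,0,0],[1,0,0,0,0],[1,0,0,0,0],[1,0,0,0,0],[1,0,0,0,0]]]}}

```text
time_s: 9.67
tcp_pos: [0.4435, -0.0576, 0.1161]
ee_rot: [[-0.062, -0.998, 0.002], [-0.998, 0.062, -0.0], [-0.0, -0.002, -1.0]]
wrist_force: [-2.1, 0.7, 6.1]
gripper_width: 0.109
```

>>> {"name": "play_rows", "arguments": {"targets": [[[1,0,0,0.02,0],[1,0,0,0.05,0],[1,0,0,0.08,0],[1,0,0,0.11,0],[1,0,0,0.132,0]]]}}

```text
time_s: 10.08
tcp_pos: [0.4428, -0.0576, 0.2489]
ee_rot: [[-0.063, -0.998, 0.001], [-0.998, 0.063, 0.001], [-0.001, -0.001, -1.0]]
wrist_force: [2.1, -0.0, -3.1]
gripper_width: 0.108
```

>>> {"name": "play_rows", "arguments": {"targets": [[[1,0.02,-0.01,0,0],[1,0.045,-0.02,0,0],[1,0.07,-0.028,0,0],[1,0.09,-0.029,0,0],[1,0.1,-0.029,0,0]]]}}

```text
time_s: 10.5
tcp_pos: [0.5444, -0.0869, 0.2455]
ee_rot: [[-0.064, -0.998, -0.001], [-0.998, 0.064, 0.0], [-0.0, 0.001, -1.0]]
wrist_force: [-0.1, 0.5, -3.3]
gripper_width: 0.112
```

>>> {"name": "play_rows", "arguments": {"targets": [[[1,0.02,0,0,0],[1,0.04,0,0,0],[1,0.06,0,0,0],[1,0.08,0,0,0],[1,0.098,0,0,0]]]}}

```text
time_s: 10.92
tcp_pos: [0.6409, -0.0861, 0.2457]
ee_rot: [[-0.063, -0.998, -0.003], [-0.998, 0.063, 0.001], [-0.0, 0.003, -1.0]]
wrist_force: [-0.4, -0.3, -2.9]
gripper_width: 0.108
```

>>> {"name": "play_rows", "arguments": {"targets": [[[1,0,0,-0.008,0],[1,0,0,-0.016,0],[1,0,0,-0.024,0],[1,0,0,-0.029,0],[1,0,0,-0.029,0]]]}}

```text
time_s: 11.33
tcp_pos: [0.6396, -0.0864, 0.2192]
ee_rot: [[-0.062, -0.998, -0.001], [-0.998, 0.062, -0.0], [0.0, 0.001, -1.0]]
wrist_force: [-2.2, 1.7, 1.5]
gripper_width: 0.111
```

>>> {"name": "play_rows", "arguments": {"targets": [[[0.65,0,0,0,0],[0.65,0,0,0,0],[0.65,0,0,0,0],[0.65,0,0,0,0],[0.65,0,0,0,0]]]}}

```text
time_s: 11.75
tcp_pos: [0.641, -0.0867, 0.2181]
ee_rot: [[-0.063, -0.998, 0.0], [-0.998, 0.063, -0.0], [0.0, -0.0, -1.0]]
wrist_force: [0.5, 0.4, -0.1]
gripper_width: 0.333
```

>>> {"name": "play_rows", "arguments": {"targets": [[[0.65,0,0,0.02,0],[0.65,0,0,0.05,0],[0.65,0,0,0.09,0],[0.65,-0.03,0.02,0.1,0],[0.5,-0.06,0.04,0.1,0]]]}}

```text
time_s: 12.17
tcp_pos: [0.583, -0.0469, 0.3217]
ee_rot: [[-0.065, -0.998, 0.008], [-0.998, 0.065, 0.0], [-0.001, -0.008, -1.0]]
wrist_force: [-0.3, 0.3, 0.0]
gripper_width: 0.37
```

>>> {"name": "play_rows", "arguments": {"targets": [[[0.2,-0.03,0.02,0,0.1],[0.2,-0.06,0.04,0,0.2],[0.2,-0.09,0.06,0,0.3],[0.2,-0.12,0.08,0,0.4],[0.2,-0.14,0.11,0,0.54]]]}}

```text
time_s: 12.58
tcp_pos: [0.4384, 0.0629, 0.3184]
ee_rot: [[0.449, -0.894, 0.0], [-0.894, -0.449, 0.0], [-0.0, -0.0, -1.0]]
wrist_force: [-0.2, 1.3, 0.7]
gripper_width: 0.717
```

```bash
python3 - <<'E'
from h import *
s=sense();c=get_calibration("wrist");im=capture("wrist");np.savez("w5.npz",**c)
im3=capture("side");cv2.imwrite("pics/w5.png",im)
print(s["tcp_pos"],s["wrist_force"],s["ee_rot"][:,1],s["time_s"])
b=cv2.resize(im3[110:310,170:330],(280,350),interpolation=cv2.INTER_CUBIC)
o=np.zeros((420,840,3),np.uint8);o[:,:560]=im;o[:350,560:]=b
cv2.imwrite("pics/c5.png",cv2.resize(o,(800,400)))
E
```

```text
[0.43840871 0.06288388 0.31842795] [-0.197276    1.28557748  0.72078735] [-8.93538483e-01 -4.48986431e-01 -4.05891161e-04] 12.5833
```

View pics/c5.png

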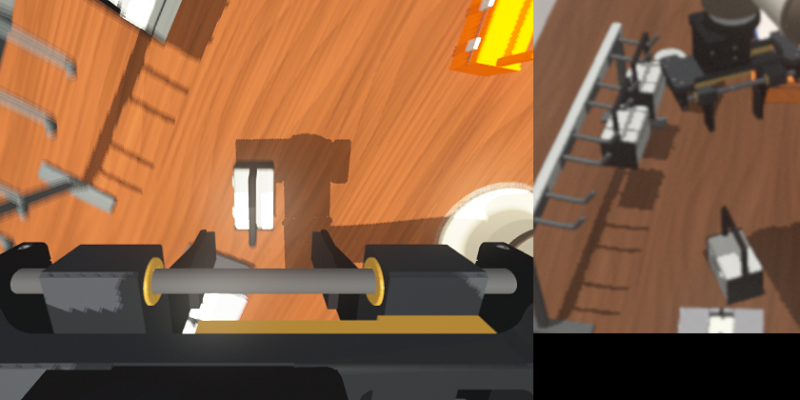

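A and B hang on hooks 1 and 2. C's bar in the wrist view runs about (265,176) to (265,257) full-res.

```bash
python3 - <<'E'
from h import *
c=dict(np.load("w5.npz"));im=cv2.imread("pics/w5.png");g=im.max(2)
for r in(180,195,210,225,238,250): x=np.where(g[r,255:277]<150)[0]+255;print(r,x)
print(g[160:180:2,265],g[240:270:2,265])
p,q=onz(c,265.5,257,.12),onz(c,265.5,173,.12);d=p-q
print("C",p,q,(p+q)/2,np.linalg.norm(d),np.arctan2(-d[0],d[1]))
E
```

```text
180 [262 263 264 265 266 267 268 269]
195 [261 262 263 264 265 266 267 268]
210 [261 262 263 264 265 266 267 268]
225 [262 263 264 265 266 267 268]
238 [262 263 264 265 266 267 268 269]
250 [262 263 264 265 266 267 268]
[141 138 135 129 108  89  82  84  86  87] [124 122 120 119 118 115 115 112 109 152 188 220 223 223 223]
C [0.41113588 0.14884419] [0.45964154 0.04979123] [0.43538871 0.09931771] 0.11029183244859829 0.45536905099292074
```

>>> {"name": "play_rows", "arguments": {"targets": [[[0.4,-0.004,0.02,-0.03,0],[0.4,-0.004,0.038,-0.06,0],[0.4,-0.004,0.038,-0.1,0],[0.4,-0.004,0.038,-0.14,0],[0.4,-0.004,0.038,-0.158,0]]]}}

```text
time_s: 13.1
tcp_pos: [0.4346, 0.1, 0.1557]
ee_rot: [[0.444, -0.896, -0.007], [-0.896, -0.444, -0.003], [-0.0, 0.007, -1.0]]
wrist_force: [-0.2, 0.7, 0.1]
gripper_width: 0.612
```

>>> {"name": "play_rows", "arguments": {"targets": [[[0.5,0,0,-0.02,0],[0.5,0,0,-0.044,0],[1,0,0,-0.044,0],[1,0,0,-0.044,0],[1,0,0,-0.044,0]]]}}

```text
time_s: 13.52
tcp_pos: [0.4381, 0.1016, 0.1172]
ee_rot: [[0.446, -0.895, 0.002], [-0.895, -0.446, 0.001], [0.0, -0.002, -1.0]]
wrist_force: [0.0, -0.8, 0.3]
gripper_width: 0.353
```

>>> {"name": "play_rows", "arguments": {"targets": [[[1,0,0,0,0],[1,0,0,0,0],[1,0,0,0,0],[1,0,0,0,0],[1,0,0,0,0]]]}}

```text
time_s: 13.93
tcp_pos: [0.4372, 0.1014, 0.117]
ee_rot: [[0.446, -0.895, 0.001], [-0.895, -0.446, 0.0], [0.0, -0.001, -1.0]]
wrist_force: [-1.9, -0.9, 5.6]
gripper_width: 0.108
```

>>> {"name": "play_rows", "arguments": {"targets": [[[1,0,0,0,0],[1,0,0,0,0],[1,0,0,0,0],[1,0,0,0,0],[1,0,0,0,0]]]}}

```text
time_s: 14.35
tcp_pos: [0.4372, 0.1015, 0.117]
ee_rot: [[0.446, -0.895, 0.001], [-0.895, -0.446, 0.0], [0.0, -0.001, -1.0]]
wrist_force: [-1.7, -1.3, 6.1]
gripper_width: 0.111
```

>>> {"name": "play_rows", "arguments": {"targets": [[[1,0,0,0.02,0],[1,0,0,0.05,0],[1,0,0,0.08,0],[1,0,0,0.11,0],[1,0,0,0.131,0]]]}}

```text
time_s: 14.77
tcp_pos: [0.4369, 0.1015, 0.249]
ee_rot: [[0.446, -0.895, 0.001], [-0.895, -0.446, 0.001], [-0.0, -0.002, -1.0]]
wrist_force: [1.2, -0.1, -3.9]
gripper_width: 0.112
```

>>> {"name": "play_rows", "arguments": {"targets": [[[1,0.02,-0.01,0,-0.1],[1,0.045,-0.02,0,-0.2],[1,0.07,-0.035,0,-0.3],[1,0.09,-0.05,0,-0.42],[1,0.1,-0.053,0,-0.525]]]}}

```text
time_s: 15.18
tcp_pos: [0.5382, 0.0467, 0.2455]
ee_rot: [[-0.071, -0.997, -0.002], [-0.997, 0.071, -0.001], [0.001, 0.002, -1.0]]
wrist_force: [0.3, 0.9, -4.4]
gripper_width: 0.107
```

>>> {"name": "play_rows", "arguments": {"targets": [[[1,0,0,0,0]]]}}

```text
time_s: 15.27
tcp_pos: [0.5382, 0.0475, 0.2452]
ee_rot: [[-0.068, -0.998, -0.002], [-0.998, 0.068, -0.0], [0.001, 0.002, -1.0]]
wrist_force: [-0.1, 1.1, -2.4]
gripper_width: 0.111
```

```bash
python3 - <<'E'
from h import *
s=sense();c=get_calibration("wrist");im=capture("wrist");np.savez("w6.npz",**c);cv2.imwrite("pics/w6.png",im)
im3=capture("side")
b=cv2.resize(im3[110:310,170:330],(280,350),interpolation=cv2.INTER_CUBIC)
o=np.zeros((420,840,3),np.uint8);o[:,:560]=im;o[:350,560:]=b
cv2.imwrite("pics/c6.png",cv2.resize(o,(800,400)))
E
```

```text
(no output)
```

View pics/c6.png

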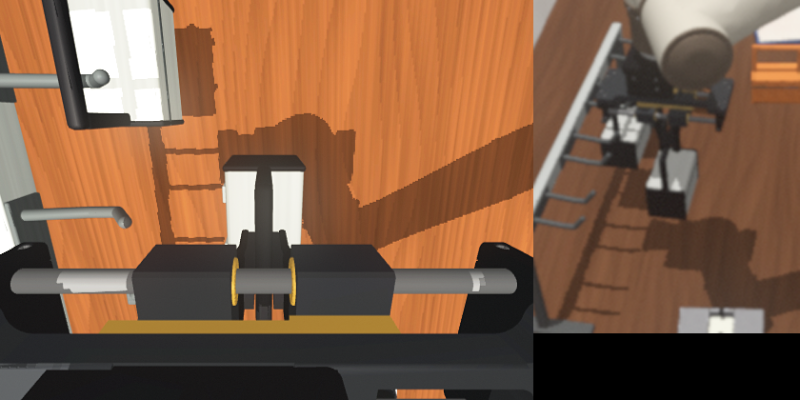

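B hangs properly on hook 2 (bar behind the upturned prong). Hook 3's near prong tip is at about (132,232); checking its lateral position.

```bash
python3 - <<'E'
from h import *
c=dict(np.load("w6.npz"))
print("tip",onz(c,131,231,.234),"prong",onz(c,40,225,.211),onz(c,118,222,.211),"B prong tip",onz(c,106,81,.234))
q,p=onz(c,277,165,.122),onz(c,277,175,.122)
E
```

```text
tip [0.62072801 0.0215642 ] prong [0.69217019 0.02144927] [0.64069278 0.02286447] B prong tip [ 0.6161196  -0.05795094]
```

>>> {"name": "play_rows", "arguments": {"targets": [[[1,0.02,0,0.001,0],[1,0.045,0,0.001,0],[1,0.07,0,0.001,0],[1,0.09,0,0.001,0],[1,0.11,0,0.001,0]]]}}

```text
time_s: 15.78
tcp_pos: [0.6467, 0.0492, 0.2475]
ee_rot: [[-0.06, -0.998, -0.002], [-0.998, 0.06, 0.0], [-0.0, 0.002, -1.0]]
wrist_force: [-0.6, -0.5, -3.4]
gripper_width: 0.111
```

>>> {"name": "play_rows", "arguments": {"targets": [[[1,0,0,-0.007,0],[1,0,0,-0.015,0],[1,0,0,-0.023,0],[1,0,0,-0.029,0],[1,0,0,-0.029,0]]]}}

```text
time_s: 16.2
tcp_pos: [0.6457, 0.0487, 0.2201]
ee_rot: [[-0.061, -0.998, -0.0], [-0.998, 0.061, -0.0], [0.0, 0.0, -1.0]]
wrist_force: [-0.8, 0.9, -0.1]
gripper_width: 0.114
```

>>> {"name": "play_rows", "arguments": {"targets": [[[0.65,0,0,0,0],[0.65,0,0,0,0],[0.65,0,0,0,0],[0.65,0,0,0,0],[0.65,0,0,0,0]]]}}

```text
time_s: 16.62
tcp_pos: [0.647, 0.0483, 0.2193]
ee_rot: [[-0.063, -0.998, 0.0], [-0.998, 0.063, 0.0], [-0.0, -0.0, -1.0]]
wrist_force: [-0.2, 1.0, -0.5]
gripper_width: 0.333
```

>>> {"name": "play_rows", "arguments": {"targets": [[[0.65,0,0,0.02,0],[0.65,0,0,0.05,0],[0.65,0,0,0.09,0],[0.65,-0.03,0.02,0.1,0],[0.7,-0.06,0.04,0.1,0]]]}}

```text
time_s: 17.03
tcp_pos: [0.589, 0.0883, 0.323]
ee_rot: [[-0.066, -0.998, 0.008], [-0.998, 0.066, 0.002], [-0.002, -0.008, -1.0]]
wrist_force: [-0.5, 1.4, 0.2]
gripper_width: 0.328
```

>>> {"name": "play_rows", "arguments": {"targets": [[[1,-0.03,0.02,0,0],[1,-0.06,0.04,0,0],[1,-0.09,0.06,0,0],[1,-0.12,0.085,0,0],[1,-0.15,0.11,0,0]]]}}

```text
time_s: 17.45
tcp_pos: [0.4355, 0.1988, 0.3193]
ee_rot: [[-0.064, -0.998, 0.001], [-0.998, 0.064, 0.001], [-0.001, -0.001, -1.0]]
wrist_force: [-0.3, 1.1, -0.1]
gripper_width: 0.04
```

```bash
python3 - <<'E'
from h import *
s=sense();c=get_calibration("wrist");im=capture("wrist");np.savez("w7.npz",**c);cv2.imwrite("pics/w7.png",im)
im3=capture("side");im2=capture("scene")
b=cv2.resize(im3[110:390,160:384],(320,400),interpolation=cv2.INTER_CUBIC)
a=cv2.resize(im2[130:330,200:440],(480,400),interpolation=cv2.INTER_CUBIC)
cv2.imwrite("pics/c7.png",np.hstack([a,b])); print(s["tcp_pos"],s["time_s"])
E
```

```text
[0.43550428 0.19880027 0.31932886] 17.45
```

View pics/c7.png

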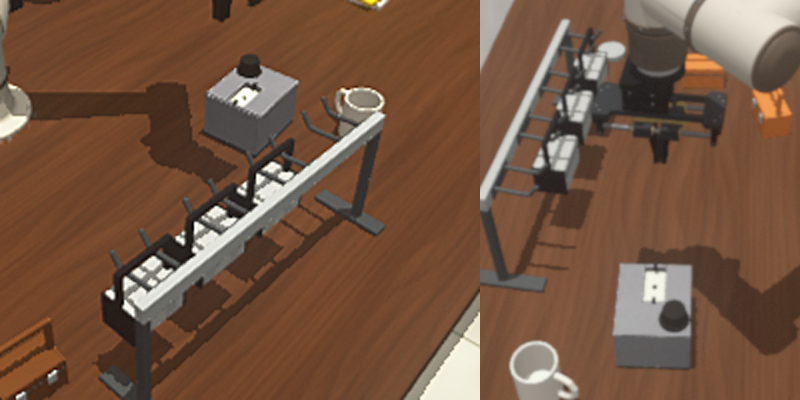

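All three hang on hooks 1–3, and the drum shows one dot. Two presses are needed, with the button at about (0.398, 0.351).

>>> {"name": "play_rows", "arguments": {"targets": [[[1,-0.01,0.035,-0.01,0],[1,-0.02,0.07,-0.02,0],[1,-0.03,0.105,-0.03,0],[1,-0.037,0.14,-0.04,0],[1,-0.037,0.152,-0.06,0]]]}}

```text
time_s: 18.02
tcp_pos: [0.401, 0.3545, 0.2602]
ee_rot: [[-0.061, -0.998, 0.004], [-0.998, 0.061, 0.004], [-0.004, -0.004, -1.0]]
wrist_force: [-0.3, -0.1, 0.2]
gripper_width: 0.007
```

>>> {"name": "play_rows", "arguments": {"targets": [[[1,0,0,-0.03,0],[1,0,0,-0.06,0],[1,0,0,-0.085,0],[1,0,0,-0.1,0],[1,0,0,-0.105,0]]]}}

```text
time_s: 18.43
tcp_pos: [0.3999, 0.3485, 0.1508]
ee_rot: [[-0.065, -0.998, -0.004], [-0.998, 0.065, -0.005], [0.005, 0.003, -1.0]]
wrist_force: [-0.1, 0.1, 0.3]
gripper_width: 0.004
```

>>> {"name": "play_rows", "arguments": {"targets": [[[1,0,0,0,0]]]}}

```text
time_s: 18.52
tcp_pos: [0.4004, 0.3494, 0.1526]
ee_rot: [[-0.064, -0.998, -0.002], [-0.998, 0.064, -0.003], [0.003, 0.001, -1.0]]
wrist_force: [0.6, -0.5, 1.1]
gripper_width: 0.004
```

```bash
python3 - <<'E'
from h import *
im3=capture("side");im2=capture("scene")
b=cv2.resize(im3[250:390,220:344],(354,400),interpolation=cv2.INTER_CUBIC)
a=cv2.resize(im2[110:230,250:384],(446,400),interpolation=cv2.INTER_CUBIC)
cv2.imwrite("pics/c8.png",np.hstack([a,b])); print(sense()["tcp_pos"])
E
```

```text
[0.40107493 0.35073503 0.15500288]
```

View pics/c8.png

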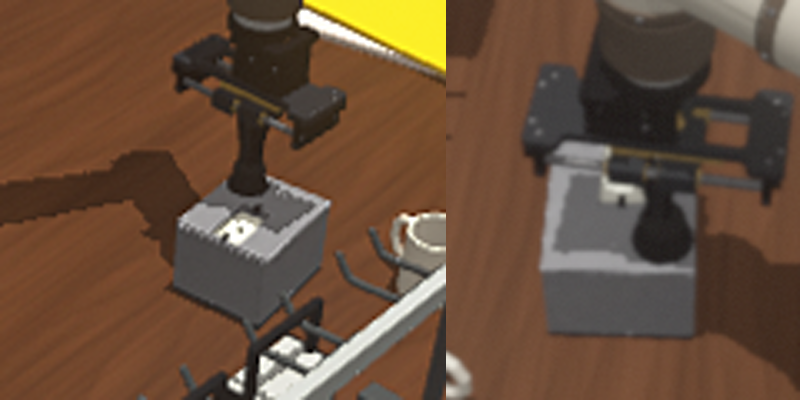

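The fingers stand centred over the button. Press one.

>>> {"name": "play_rows", "arguments": {"targets": [[[1,0,0,-0.004,0],[1,0,0,-0.008,0],[1,0,0,-0.011,0],[1,0,0,-0.014,0],[1,0,0,-0.017,0]]]}}

```text
time_s: 19.03
tcp_pos: [0.4003, 0.3509, 0.1384]
ee_rot: [[-0.062, -0.998, 0.002], [-0.998, 0.062, 0.001], [-0.001, -0.001, -1.0]]
wrist_force: [-1.1, -1.7, 7.5]
gripper_width: 0.005
```

>>> {"name": "play_rows", "arguments": {"targets": [[[1,0,0,-0.0035,0],[1,0,0,-0.007,0],[1,0,0,-0.0105,0],[1,0,0,-0.014,0],[1,0,0,-0.0165,0]]]}}

```text
time_s: 19.45
tcp_pos: [0.4005, 0.351, 0.1222]
ee_rot: [[-0.062, -0.998, 0.002], [-0.998, 0.062, 0.001], [-0.001, -0.002, -1.0]]
wrist_force: [-8.0, -2.7, 26.6]
gripper_width: 0.001
```

>>> {"name": "play_rows", "arguments": {"targets": [[[1,0,0,-0.002,0],[1,0,0,-0.002,0],[1,0,0,-0.002,0]]]}}

```text
time_s: 19.7
tcp_pos: [0.4004, 0.351, 0.1223]
ee_rot: [[-0.061, -0.998, 0.002], [-0.998, 0.061, 0.001], [-0.002, -0.002, -1.0]]
wrist_force: [-6.6, -3.1, 20.6]
gripper_width: 0.005
```

Bottomed out. Release right up, then press once more.

>>> {"name": "play_rows", "arguments": {"targets": [[[1,0,0,0.008,0],[1,0,0,0.016,0],[1,0,0,0.024,0],[1,0,0,0.03,0],[1,0,0,0.036,0]]]}}

```text
time_s: 20.12
tcp_pos: [0.3995, 0.3499, 0.1545]
ee_rot: [[-0.063, -0.998, -0.001], [-0.998, 0.063, -0.001], [0.001, 0.001, -1.0]]
wrist_force: [0.6, -0.2, -0.0]
gripper_width: 0.004
```

>>> {"name": "play_rows", "arguments": {"targets": [[[1,0,0,0,0],[1,0,0,0,0],[1,0,0,0,0]]]}}

```text
time_s: 20.37
tcp_pos: [0.3996, 0.3499, 0.1539]
ee_rot: [[-0.063, -0.998, -0.001], [-0.998, 0.063, -0.001], [0.001, 0.001, -1.0]]
wrist_force: [-0.4, -0.7, 0.4]
gripper_width: 0.003
```

>>> {"name": "play_rows", "arguments": {"targets": [[[1,0,0,-0.004,0],[1,0,0,-0.008,0],[1,0,0,-0.011,0],[1,0,0,-0.014,0],[1,0,0,-0.017,0]]]}}

```text
time_s: 20.78
tcp_pos: [0.3998, 0.3502, 0.138]
ee_rot: [[-0.063, -0.998, -0.0], [-0.998, 0.063, -0.001], [0.001, 0.0, -1.0]]
wrist_force: [-2.6, -1.1, 6.4]
gripper_width: 0.007
```

>>> {"name": "play_rows", "arguments": {"targets": [[[1,0,0,-0.0035,0],[1,0,0,-0.007,0],[1,0,0,-0.0105,0],[1,0,0,-0.014,0],[1,0,0,-0.0175,0]]]}}

```text
time_s: 21.2
tcp_pos: [0.4, 0.3504, 0.1221]
ee_rot: [[-0.062, -0.998, 0.0], [-0.998, 0.062, -0.001], [0.001, -0.001, -1.0]]
wrist_force: [-13.8, -4.3, 36.3]
gripper_width: 0.003
```

>>> {"name": "play_rows", "arguments": {"targets": [[[1,0,0,-0.001,0],[1,0,0,-0.001,0],[1,0,0,-0.001,0]]]}}

```text
time_s: 21.45
tcp_pos: [0.3999, 0.3504, 0.1223]
ee_rot: [[-0.062, -0.998, 0.001], [-0.998, 0.062, -0.0], [0.0, -0.001, -1.0]]
wrist_force: [-8.0, -3.3, 22.5]
gripper_width: 0.007
```

>>> {"name": "play_rows", "arguments": {"targets": [[[1,0,0,0.01,0],[1,0,0,0.02,0],[1,0,0,0.04,0],[1,0,0,0.07,0],[1,0,0,0.1,0]]]}}

```text
time_s: 21.87
tcp_pos: [0.3996, 0.3498, 0.2191]
ee_rot: [[-0.063, -0.998, -0.002], [-0.998, 0.063, -0.002], [0.002, 0.001, -1.0]]
wrist_force: [-0.2, 1.4, -0.7]
gripper_width: 0.004
```

>>> {"name": "play_rows", "arguments": {"targets": [[[1,-0.01,-0.03,0.03,0],[1,-0.02,-0.06,0.06,0],[1,-0.03,-0.09,0.08,0],[1,-0.04,-0.12,0.1,0],[1,-0.04,-0.15,0.12,0]]]}}

```text
time_s: 22.28
tcp_pos: [0.3585, 0.1987, 0.3401]
ee_rot: [[-0.062, -0.998, -0.0], [-0.998, 0.062, 0.001], [-0.001, 0.0, -1.0]]
wrist_force: [1.2, 0.1, 0.2]
gripper_width: 0.007
```

```bash
python3 - <<'E'
from h import *
im3=capture("side");im2=capture("scene")
b=cv2.resize(im3[290:340,250:300],(300,300),interpolation=cv2.INTER_CUBIC)
a=cv2.resize(im2[150:320,200:400],(500,425),interpolation=cv2.INTER_CUBIC)
o=np.zeros((425,800,3),np.uint8);o[:,:500]=a;o[:300,500:]=b
cv2.imwrite("pics/c9.png",o); print(sense()["tcp_pos"],sense()["time_s"])
E
```

```text
[0.36038527 0.19831002 0.34300214] 22.3833
```

View pics/c9.png

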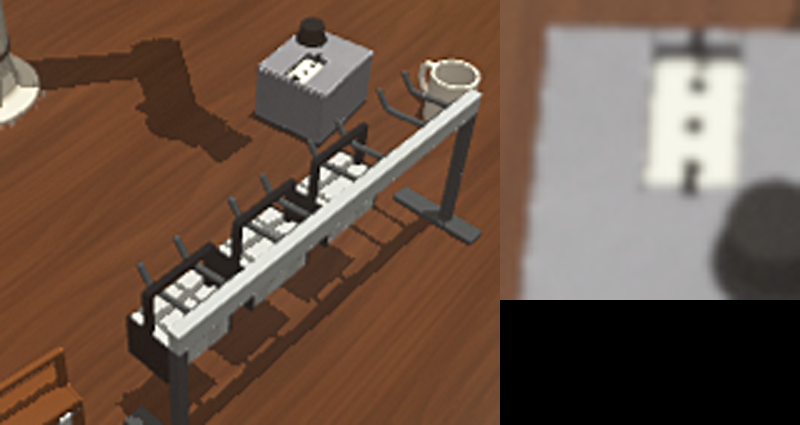

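```bash
python3 -c "
from station import *
print(finish_job())"
```

```text
the job is handed in; nothing more can be done
None
```

I hung the three grey aluminium cases on hooks 1, 2 and 3 and pressed the step button twice. The drum went from one dot to three. The job is handed in at about 22 s of robot time.

- **Last pictures:** all three cases hang upright with their bars behind the upturned hook ends. The window shows three dots in line. The lowest dot partly merges with an index mark in the picture, but three dots agrees with a start of one plus two full presses.
- **Button and arm:** the button is up, and the arm is clear of everything.
- **Untouched things:** the mug still stands upright where it was. I never went near the steel block or the orange and brown look-alikes, though I did not measure the mug or block again at the end.
- **Number of cases:** I saw no fourth case in any view and took the count as three.
- **What went wrong or disagreed:** on the first grasp I lifted before the fingers had closed, so I reopened, went back down and gripped again; the case was not lifted. The side camera put hook 1 about 8 mm from where the scene and wrist views did. I used the wrist value, and every hook fitted.

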